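Centre-punch the blank through the drill jig

ROBOT

A 6-joint arm with a two-finger parallel gripper is mounted at the origin on a cart in front of the work surface, level with it; the furniture and walls round the work are solid. World frame = base frame: x ahead of the robot, y to its left, z up, the work surface at z = 0. Lengths are in m, angles in degrees, forces in N, time in s.
With the tool pointing down it reaches from about 0.25 to 0.725 m from the base axis. Payload 9.7 kg.
Tool frame: the origin (TCP) lies midway between the tips of the shut fingers; the grasp point (between the pads) lies bot.hold_point_z behind it (bot.hold_point_z is the distance from the TCP to the grasp point, in m); z points along the fingers, y is the line along which they close (so a half turn about z gives the same grasp; the last joint's range is limited). The gripper opens to 85 mm and grips with 20 to 120 N. Pads are 22 mm wide; open, the fingers measure 114 mm over their backs; the gripper's body (76 mm by 85 mm) begins 54 mm behind the grasp point. The pads swing forward as they close: fully open they stand 13 mm farther back than shut.
Start: joints at [66.062, 4.979, 10.078, 95.1, 0, 90], TCP at [0.223, 0.503, 0.231] pointing down, gripper open.
Joint ranges: [-179.16, 179.16], [-48.56, 103.87], [-65.8, 70.77], [-126.05, 130.52], [-82.76, 87.17], [-180, 180]. Speed limits (degrees/s): [127.2, 127.2, 147.25, 180, 180, 180].

INTERFACE

Orientations are given as [roll, pitch, yaw] about the fixed x, y, z axes, in that order (R = Rz(yaw) Ry(pitch) Rx(roll)).
In Python, from workcell import bot, camera, camera_model, ticket gives the robot as it stands.
- The arm moves only by the tool send_rows, never from a script. Its argument "targets" is text: rows parted by semicolons, each of 5 numbers parted by spaces: the shift along the tool's x, y, z in mm, then the turn about the tool's z in degrees, then the closure in counts, from 0 (fully open) to 255 (shut). A call has 1 to 20 rows; each row is the pose to reach, as a shift and turn from the pose commanded when the call began, along the tool's axes at that moment; what a row does not reach only later rows make up. A row lasts 1/8 s, in which the tool goes at most 62.5 mm and 10.7 degrees, less where a joint would pass 70% of its speed; a pose out of reach is approached as far as the arm can. A call with a gripper value outside its range is refused whole. The fingers move at their own pace and stop on an object; "newtons" is the grip in N (left out, the last holds). Time passes only in rows, so rows that repeat a pose let the fingers close. It gives the time, the measured TCP pose, the force, the opening and the grip force at its end, in the units of the state.
- bot.get_obs(): the state, without advancing time (a new reading comes with each control period).
- camera(name): name is "scene" or "top" or "wrist"; returns the picture (480x640x3 uint8, blue, green, red); there is no depth.
- camera_model(name): a dict with "K" (3x3 intrinsics, pixels), "pose" (4x4, takes a point from camera to world coordinates); the wrist camera has in their place "T_tool_cam" (4x4, takes a point from camera to tool coordinates, whose origin is the TCP and whose axes are the flange's). Camera axes: x right, y down, z forward; pixel columns grow to the right and rows downward; lengths in m; the calibration is good to about 2 mm. The wrist camera is an equidistant fisheye: a pixel r from the principal point sees the ray r / f radians off the axis. A picture is of the moment at which its call begins: read the wrist's pose just before it. camera_model takes no time and is no camera call.
- ticket.job_done(): hands the job in; it is judged then, once.
The state is a dict: "time": time; "q": joint angles; "qd": joint speeds; "joint_efforts": joint torques, N m; "ee_pos": TCP position; "tcp_rot": TCP orientation; "wrist_force": force on the tool from outside, world axes, zero at the start; "torque": the same for the moment, N m; "opening": finger opening in m; "grasp_force": force on a finger pad.
Only numpy, scipy, OpenCV 4.12 (cv2) and the standard library are available. Lean on these libraries where they do the work, as an engineer would, in place of code of your own. Each camera call takes 0.05 s, during which the arm holds its last target. There are 200 camera calls.

TASK

Take the automatic centre punch out of its wooden stand, put its nose down the guide bushing of the drill jig and press it straight down onto the blank inside until its spring trips with a snap. Press no harder than the trip needs (it goes at about 15 N; more than 25 N spoils the blank), do not trip it anywhere else, then lower the punch gently back into its stand until its collar sits on the block. Leave the other things where they are.

Things in the scene. Friction and masses are not known exactly. Their poses are not given: they have to be found in the camera images.
- punch: automatic centre punch, upright in the stand, 150 mm long, 0.25 to 0.4 kg. Origin: point of the extended nose; z up to the head. In mm from the point: nose 8 across (0-30), sleeve 16 across, tapered end (30-60), round collar 30 across (60-66), square black rubber grip 22x22, flats facing x and y (66-130), head 25 across (130-150). Before use the collar rests on the stand, the nose hangs free.
- nose (a joint): how far the nose is pushed into the sleeve, m: 0 out, 0.011 fully in. Its spring resists with about 7 N at once, rising evenly to about 15 N near 0.0065; there it trips: it suddenly gives way, down to 11 or 12 N near 0.008 and about 9 N by 0.010; past 0.0075 it has tripped; 0.011 is a rigid stop. Lifted, the nose springs out again.
- tip (a point): the point of the nose; it moves with the nose.
- jig: closed grey box jig bolted down, foot 130x100, steel top plate 100x86 at 56 mm height, with a round dark raised bushing and a smaller black clamp knob (22 across, top at 74 mm). Origin at the centre of its underside, z up; the bushing lies at +12 mm and the knob at -32 mm along its x.
- bushing (a point): centre of the bushing's mouth, 66 mm above the trolley top. Outside 37 mm across, vertical bore 21 mm, open into the box: nose and sleeve go in with 2 mm play all round. The blank, a flat metal plate, is clamped level inside; its top is 26 to 40 mm below this mouth, different each time and not measured: it must be felt.
- stand: wooden block fixed to the trolley, 70x90x68 high, with one wide socket at +12 mm along its y and the ends of two upright drill bits (up to 10 mm above the top) at -30 mm along its y. Origin at the centre of its underside, z up.
- socket (a point): centre of the mouth of the stand's wide socket, 68 mm above the trolley top; socket 21 across, 66 deep. With the punch home its collar rests on the block and the origin of the punch is 60 mm below this point.
- marker: (sizes in mm) white marker pen with a blue cap, 14x130x14, lying between the two work places; origin at the centre of its underside; to be left alone.
- lid_loose: (sizes in mm) loose round tin lid, 70 across, 8 thick; origin at the centre of its underside; to be left alone.
- tape_a: (sizes in mm) roll of beige masking tape lying flat, 104 across, 24 high; origin at the centre of its underside; to be left alone.
- sand_block: (sizes in mm) dark sanding block, 64x118x31; origin at the centre of its underside; to be left alone.
- additive_c: (sizes in mm) small bottle with a white cap, 41 across, 86 high; origin at the centre of its underside; to be left alone.
- mix_cup: (sizes in mm) clear plastic cup, 71 across, 86 high; origin at the centre of its underside; to be left alone.
- disc_stack: (sizes in mm) stack of round yellowish sanding discs, 75 across, 10 high; origin at the centre of its underside; to be left alone.
Not all that is in view belongs to the job. There is more than one size of the stand; the job needs the smaller.

How it is judged:
By the outcome, as a careful person would: the job done as asked, in the order asked, and still so for the second after the job is handed in, with the robot touching nothing.
It also fails if it takes over 64 s, if anything falls off the work surface, if the arm or the gripper's body presses on something with over 40 N, if the wrist force passes 120 N, or if a joint passes its speed limit or range.

## Working session

There is one attempt and no reset: what is moved stays moved. The work goes in short steps, Python scripts to look and compute and a tool call to move; the robot and the scene stay as the last step left them, time stands still between calls to the robot, and variables do not carry over. Pictures are saved under pics/ and viewed, at most 10 in all, crops included, and the job is handed in when it is done.

Besides the shell and the picture viewer there is one more tool, called as name(argument=value, ...) on one line, values as JSON. send_rows: Moves the arm, as the interface text tells. Its arguments: {"type":"object","properties":{"targets":{"type":"string"},"newtons":{"type":"number"}},"required":["targets"]}

```bash
mkdir -p pics; ls
python3 - <<'E'
from workcell import bot,camera,camera_model
import cv2,numpy as np
np.set_printoptions(precision=4,suppress=True)
print(bot.get_obs(),bot.hold_point_z)
for n in("scene","top","wrist"):
    im=camera(n);cv2.imwrite(f"pics/{n}0.png",im);print(n,camera_model(n))
E
```

```text
pics
{'time': 0.0, 'q': array([66.0617,  5.0124, 10.0335, 95.0968,  0.0005, 89.9983]), 'qd': array([ 0.0964, -0.0373, -0.0523, -0.0656, -0.0289,  0.0178]), 'joint_efforts': array([  0.    , -52.0386,  46.4804,   0.0165,  -0.0001,   0.    ]), 'ee_pos': array([0.2231, 0.5025, 0.2306]), 'tcp_rot': array([-179.9243,   -0.0005,  156.0634]), 'wrist_force': array([0.2384, 0.9845, 0.1518]), 'torque': array([-0.0721,  0.0109,  0.0124]), 'grasp_force': 0.0, 'opening': 0.08550357198046976} 0.0187
scene {'K': array([[619.7973,   0.    , 318.6947],
       [  0.    , 619.7973, 249.5039],
       [  0.    ,   0.    ,   1.    ]]), 'pose': array([[ 0.8766, -0.3568,  0.323 ,  0.1848],
       [-0.4812, -0.6376,  0.6016, -0.8008],
       [-0.0087, -0.6827, -0.7306,  0.9551],
       [ 0.    ,  0.    ,  0.    ,  1.    ]])}
top {'K': array([[498.0732,   0.    , 318.6967],
       [  0.    , 498.0732, 243.312 ],
       [  0.    ,   0.    ,   1.    ]]), 'pose': array([[-0.0161, -0.9869,  0.1606,  0.425 ],
       [-0.9998,  0.0172,  0.0059, -0.078 ],
       [-0.0085, -0.1604, -0.987 ,  1.0604],
       [ 0.    ,  0.    ,  0.    ,  1.    ]])}
wrist {'K': array([[371.6483,   0.    , 318.5948],
       [  0.    , 371.6483, 238.1032],
       [  0.    ,   0.    ,   1.    ]]), 'T_tool_cam': array([[-0.0002, -0.9661, -0.2582,  0.0644],
       [ 1.    , -0.0005,  0.0011, -0.0004],
       [-0.0011, -0.2582,  0.9661, -0.1428],
       [ 0.    ,  0.    ,  0.    ,  1.    ]])}
```

View pics/scene0.png

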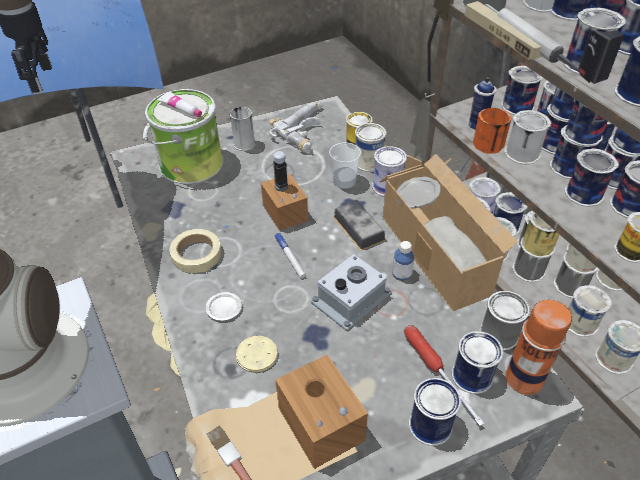

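View pics/top0.png

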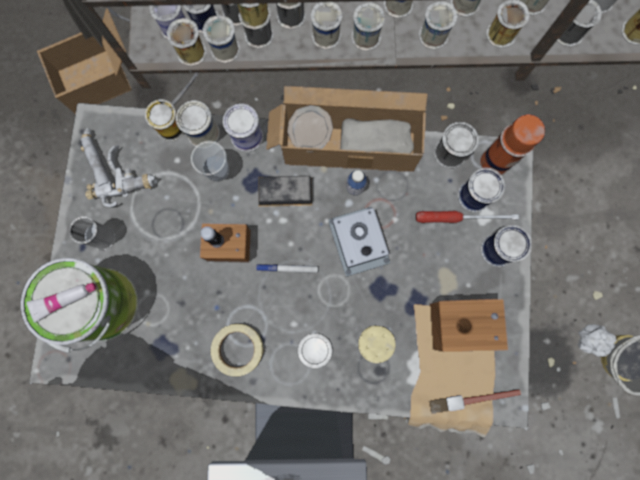

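The scene view shows the small stand with the punch (scene head ≈(279,157), top ≈(208,234)). It also shows the jig with its bushing (scene ≈(356,272), top ≈(359,231)) and its knob (top ≈(366,251)). The larger stand, at top ≈(470,325), is a decoy.

```bash
cat > h.py <<'E'
from workcell import bot,camera,camera_model
import cv2,numpy as np
from scipy.spatial.transform import Rotation as R
np.set_printoptions(precision=4,suppress=True)
def ray(n,u,v,o=None):
    m=camera_model(n);K=m["K"]
    d=np.array([(u-K[0,2])/K[0,0],(v-K[1,2])/K[1,1],1.])
    if n=="wrist":
        r=np.hypot(d[0],d[1]);d=np.array([d[0]/r*np.sin(r),d[1]/r*np.sin(r),np.cos(r)]) if r>1e-9 else d
        T=np.eye(4);T[:3,:3]=R.from_euler("xyz",o["tcp_rot"],degrees=True).as_matrix();T[:3,3]=o["ee_pos"]
        P=T@m["T_tool_cam"]
    else: P=m["pose"]
    return P[:3,3],P[:3,:3]@d
def onz(n,u,v,z,o=None):
    p,d=ray(n,u,v,o);return p+d*(z-p[2])/d[2]
def tri(a,b):
    (p,d),(q,e)=a,b
    s,t=np.linalg.lstsq(np.c_[d,-e],q-p,rcond=None)[0]
    A,B=p+s*d,q+t*e
    return (A+B)/2,np.linalg.norm(A-B)
E
python3 - <<'E'
from h import *
t,s=cv2.imread("pics/top0.png"),cv2.imread("pics/scene0.png")
print("head",onz("top",208,233,.158),onz("scene",279,157,.158),tri(ray("top",208,233),ray("scene",279,157)))
print("bush",onz("top",359,231,.066),onz("scene",356,272,.066),tri(ray("top",359,231),ray("scene",356,272)))
print("knob",onz("top",366,251,.074),onz("scene",341,284,.074))
# small stand wood mask
h=cv2.cvtColor(t,cv2.COLOR_BGR2HSV);m=cv2.inRange(h,(5,100,50),(20,255,255));m[:,:190]=0;m[:,260:]=0;m[:215]=0;m[270:]=0
c=max(cv2.findContours(m,0,1)[0],key=cv2.contourArea);r=cv2.minAreaRect(c);print(r)
for p in cv2.boxPoints(r):print(p,onz("top",*p,.068))
a=cv2.resize(t[190:290,180:420],None,fx=3.3,fy=3.3,interpolation=2)
b=cv2.resize(s[140:330,240:420],None,fx=1.6,fy=1.6,interpolation=2)
o=np.zeros((a.shape[0]+0,800,3),np.uint8);o[:,:a.shape[1]]=a[:,:800];cv2.imwrite("pics/c1.png",o)
E
```

```text
head [0.5946 0.1313 0.158 ] [0.5909 0.1224 0.158 ] (array([0.5962, 0.1337, 0.1482]), np.float64(0.0005682982791548835))
bush [ 0.6106 -0.1543  0.066 ] [ 0.6114 -0.1546  0.066 ] (array([ 0.6111, -0.1544,  0.0659]), np.float64(0.0008369151693158636))
knob [ 0.5682 -0.1665  0.074 ] [ 0.5682 -0.172   0.074 ]
((225.01776123046875, 242.3616180419922), (47.92595672607422, 35.819515228271484), 1.5911403894424438)
[200.5667 259.5991] [0.5574 0.1661 0.068 ]
[201.5613 223.7934] [0.6308 0.1657 0.068 ]
[249.4688 225.1241] [0.6263 0.0681 0.068 ]
[248.4742 260.9298] [0.553  0.0696 0.068 ]
```

View pics/c1.png

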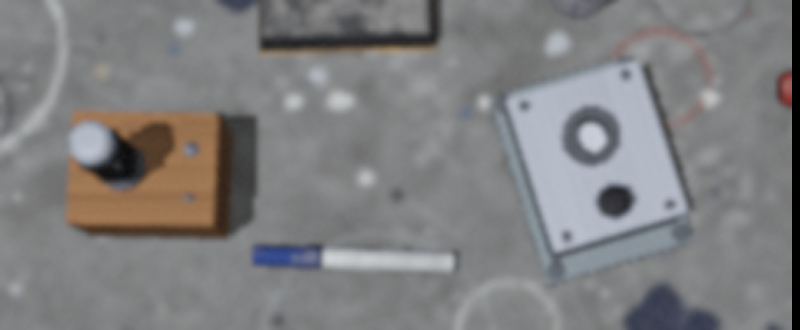

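The crop confirms the head centre at top ≈(208,233), and the stand's long axis nearly along world y. Its drill bits are on the −y side, so this is the right stand. The jig's bushing and knob are clear. I'm moving above the punch, keeping away from the bucket.

send_rows(targets="-40 -50 -10 5 0; -70 -100 -20 10 0; -110 -155 -30 18 0; -147 -208 -40 26 0; -147 -208 -40 26 0; -200 -205 -40 34 0; -255 -202 -40 42 0; -310 -200 -40 50 0; -365 -197 -40 57 0; -420 -194 -40 64 0; -470 -191 -40 64 0; -489 -191 -40 64 0; -489 -191 -40 64 0; -489 -191 -40 64 0; -489 -191 -40 64 0; -489 -191 -40 64 0", newtons=80)

```text
time: 2.15
ee_pos: [0.5921, 0.1302, 0.2719]
tcp_rot: [180.0, -0.0, 92.1]
wrist_force: [0.4, -0.1, -0.7]
opening: 0.085
grasp_force: 0.0
```

Run:
```python
from h import *
o=bot.get_obs();im=camera("wrist");cv2.imwrite("pics/w1.png",im);print(o["time"],o["ee_pos"],o["tcp_rot"],o["wrist_force"],o["q"])
```

```text
2.15 [0.5921 0.1302 0.2719] [179.9527  -0.0113  92.1106] [ 0.4021 -0.1031 -0.7089] [ 12.3998  14.2459  25.1955 100.9011   0.0026 100.2892]
```

View pics/w1.png

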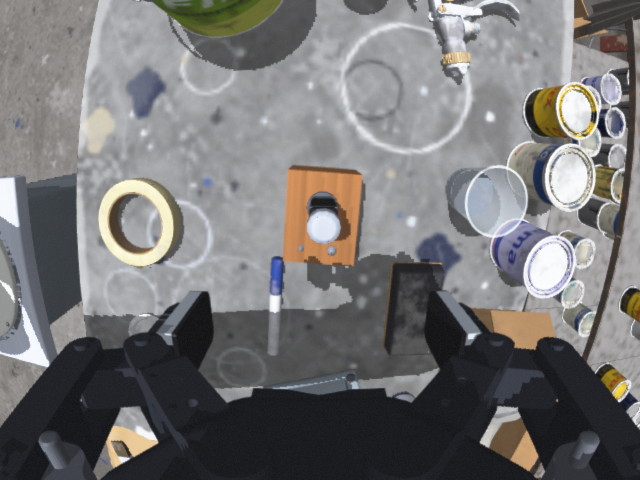

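The wrist view shows the punch head at ≈(323,225), the stand top with corners at ≈(289,167), (362,172), (355,265) and (285,262), and the drill bits at ≈(300,250) and (331,250).

Run:
```python
from h import *
o={"ee_pos":np.array([.5921,.1302,.2719]),"tcp_rot":np.array([179.9527,-.0113,92.1106])}
im=cv2.imread("pics/w1.png");h=cv2.cvtColor(im,cv2.COLOR_BGR2HSV)
m=cv2.inRange(h,(5,110,60),(20,255,255));m[:,:270]=0;m[:,375:]=0;m[:150]=0;m[280:]=0
c=max(cv2.findContours(m,0,1)[0],key=cv2.contourArea);hull=cv2.convexHull(c)
P=np.array([onz("wrist",*p[0],.068,o)[:2] for p in hull.astype(float)])
r=cv2.minAreaRect((P*1000).astype(np.float32));print("stand mm",r)
g=cv2.inRange(h,(0,0,120),(180,70,255));g[:,:300]=0;g[:,348:]=0;g[:205]=0;g[243:]=0
c=max(cv2.findContours(g,0,1)[0],key=cv2.contourArea);e=cv2.minEnclosingCircle(c);print("head",e,cv2.fitEllipse(c),onz("wrist",*e[0],.158,o))
for p in((300,250),(331,250)):print("drill",onz("wrist",*p,.075,o))
a=cv2.resize(im[155:275,265:385],(600,600),interpolation=2);cv2.imwrite("pics/w1c.png",a)
```

```text
stand mm ((596.0757446289062, 123.51960754394531), (93.61788177490234, 69.56942749023438), 87.82852172851562)
head ((323.2790832519531, 225.86045837402344), 17.991817474365234) ((323.0498352050781, 226.04278564453125), (33.11878967285156, 34.29389190673828), 144.4603729248047) [0.596  0.1355 0.158 ]
drill [0.5767 0.092  0.075 ]
drill [0.6062 0.0931 0.075 ]
```

View pics/w1c.png

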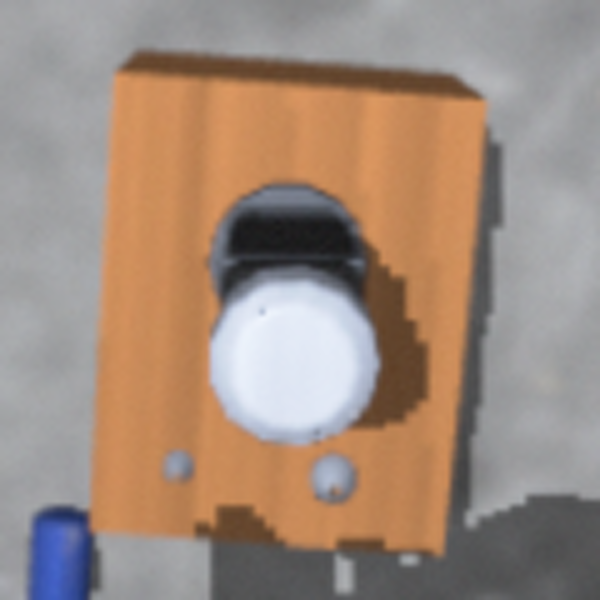

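The crop shows the grip flats nearly aligned with the tool. The stand has yaw ≈ −2° and its socket at ≈(0.596, 0.135), which agrees with the head. I'm descending to grasp.

send_rows(targets="4 4 0 1 0; 4 4 0 1 0; 4 4 40 1 0; 4 4 80 1 0; 4 4 110 1 0; 4 4 140 1 0; 4 4 160 1 0; 4 4 177 1 0; 4 4 177 1 0; 4 4 177 1 0")

```text
time: 3.45
ee_pos: [0.5969, 0.1339, 0.0952]
tcp_rot: [179.9, -0.0, 91.1]
wrist_force: [-0.3, -0.4, 0.8]
opening: 0.0855
grasp_force: 0.0
```

send_rows(targets="0 0 0 0 100; 0 0 0 0 130; 0 0 0 0 160; 0 0 0 0 190; 0 0 0 0 220; 0 0 0 0 255; 0 0 0 0 255; 0 0 0 0 255; 0 0 0 0 255", newtons=80)

```text
time: 4.58
ee_pos: [0.5965, 0.1339, 0.0945]
tcp_rot: [180.0, -0.0, 91.1]
wrist_force: [-1.8, 0.4, 5.6]
opening: 0.0211
grasp_force: 78.9
```

send_rows(targets="0 0 -5 0 255; 0 0 -15 0 255; 0 0 -30 0 255; 0 0 -50 0 255; 0 0 -70 0 255; 0 0 -90 0 255; 0 0 -90 0 255; 0 0 -90 0 255")

```text
time: 5.58
ee_pos: [0.5964, 0.1338, 0.1838]
tcp_rot: [-180.0, 0.0, 91.1]
wrist_force: [-0.5, 0.1, -4.2]
opening: 0.021
grasp_force: 78.5
```

Run:
```python
from h import *
o=bot.get_obs();print(o["time"],o["ee_pos"],o["tcp_rot"],o["wrist_force"],o["torque"])
t,s,w=camera("top"),camera("scene"),camera("wrist")
cv2.imwrite("pics/w2.png",w);cv2.imwrite("pics/s2.png",s)
a=cv2.resize(s[100:240,220:360],(600,600),interpolation=2);cv2.imwrite("pics/s2c.png",a)
```

```text
5.575 [0.5964 0.1338 0.1838] [-179.9721    0.0076   91.0606] [-0.5318  0.1151 -4.2465] [-0.0084  0.0189  0.0226]
```

View pics/s2c.png

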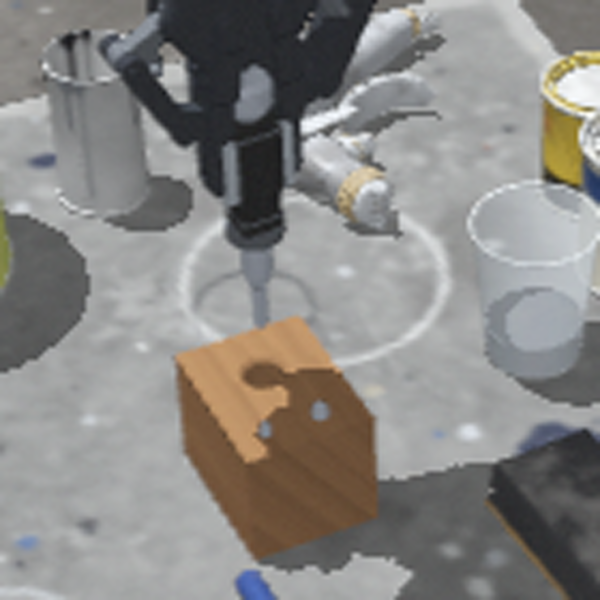

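The punch is held upright, tip at scene ≈(281,176), and the socket is clear at ≈(281,187). I'm moving over the bushing.

send_rows(targets="-20 1 0 0 255; -60 2 0 0 255; -100 3 0 0 255; -140 5 0 0 255; -180 6 0 0 255; -220 7 0 0 255; -255 8 0 0 255; -280 9 0 0 255; -288 9 0 0 255; -288 9 0 0 255; -288 9 0 0 255; -288 9 0 0 255")

```text
time: 7.22
ee_pos: [0.6109, -0.1531, 0.1844]
tcp_rot: [180.0, -0.0, 91.1]
wrist_force: [0.4, -0.7, -4.0]
opening: 0.0217
grasp_force: 78.5
```

Run:
```python
from h import *
o=bot.get_obs();print(o["time"],o["ee_pos"],o["tcp_rot"],o["wrist_force"])
t,s,w=camera("top"),camera("scene"),camera("wrist")
for n,i in(("t3",t),("s3",s),("w3",w)):cv2.imwrite(f"pics/{n}.png",i)
print("tip@s2",onz("scene",281.1,175.8,.0973),"socket",onz("scene",281.4,187.3,.068))
a=cv2.resize(s[210:330,290:410],(400,400),interpolation=2);b=cv2.resize(w[180:340,240:400],(400,400),interpolation=2)
cv2.imwrite("pics/c3.png",np.hstack([a,b]))
```

```text
7.225 [ 0.6109 -0.1531  0.1844] [179.9901  -0.0013  91.1272] [ 0.3656 -0.7162 -4.0392]
tip@s2 [0.5975 0.1332 0.0973] socket [0.5951 0.1304 0.068 ]
```

View pics/c3.png

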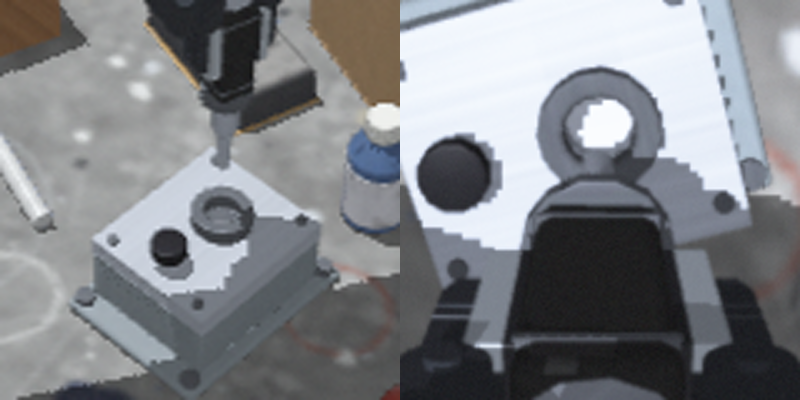

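The left half (scene) shows the tip at ≈(356,259) and the bushing mouth at ≈(357,273). The right half (wrist) shows the bushing ring centred at ≈(320,231), with the nose pointing into it. Next I check the offsets between them.

Run:
```python
from h import *
o={"ee_pos":np.array([.6109,-.1531,.1844]),"tcp_rot":np.array([179.99,0,91.127])}
print("tip scene",onz("scene",356.3,259.0,.0979),"bush scene",onz("scene",356.9,273,.066))
for v in(230,232):print("bush wrist",onz("wrist",320.4,v,.066,o))
# outer ring edges along row of greatest width & top edge -> centre
L,Rr,T=onz("wrist",240+137*.4,180+130*.4,.066,o),onz("wrist",240+265*.4,180+130*.4,.066,o),onz("wrist",240+201*.4,180+68*.4,.066,o)
print(L,Rr,(L+Rr)/2,T,T-[0,.0185,0])
bl,br,bt=onz("wrist",240+164*.4,180+125*.4,.066,o),onz("wrist",240+239*.4,180+125*.4,.066,o),onz("wrist",240+201*.4,180+96*.4,.066,o)
print("bore",(bl+br)/2,br-bl,bt-[0,.0105,0])
print("tip wrist px est",)
```

```text
tip scene [ 0.6132 -0.1505  0.0979] bush scene [ 0.6116 -0.1576  0.066 ]
bush wrist [ 0.6129 -0.152   0.066 ]
bush wrist [ 0.6129 -0.1535  0.066 ]
[ 0.5944 -0.1538  0.066 ] [ 0.6315 -0.1531  0.066 ] [ 0.6129 -0.1535  0.066 ] [ 0.6126 -0.1353  0.066 ] [ 0.6126 -0.1538  0.066 ]
bore [ 0.6131 -0.152   0.066 ] [0.0217 0.0004 0.    ] [ 0.6127 -0.1539  0.066 ]
tip wrist px est
```

send_rows(targets="-2 1 8 0 255; -2 1 16 0 255; -2 1 24 0 255; -2 1 24 0 255; -2 1 24 0 255")

```text
time: 8.0
ee_pos: [0.6118, -0.1559, 0.1604]
tcp_rot: [180.0, 0.0, 91.1]
wrist_force: [-0.2, -0.4, -2.3]
opening: 0.0211
grasp_force: 78.4
```

Run:
```python
from h import *
o=bot.get_obs();print(o["time"],o["ee_pos"],o["tcp_rot"],o["wrist_force"])
t,s,w=camera("top"),camera("scene"),camera("wrist")
cv2.imwrite("pics/s4.png",s);cv2.imwrite("pics/w4.png",w)
a=cv2.resize(s[240:300,325:385],(400,400),interpolation=2);b=cv2.resize(w[190:270,280:360],(400,400),interpolation=2)
cv2.imwrite("pics/c4.png",np.hstack([a,b]))
```

```text
8.0 [ 0.6118 -0.1559  0.1604] [179.9939   0.0016  91.0618] [-0.2356 -0.4353 -2.2658]
```

View pics/c4.png

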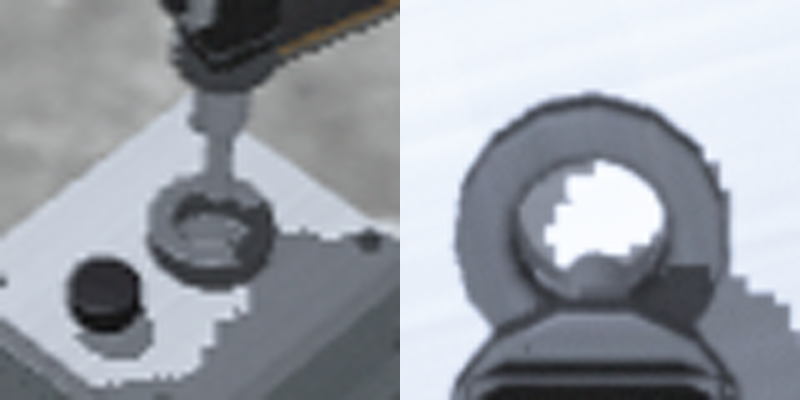

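Left (scene): the nose end is at ≈(358,269) and the mouth centre at ≈(357,273). Right (wrist): the bore spans x≈515–667 in the crop, and the nose end is at ≈(600,252), just inside the lower rim.

Run:
```python
from h import *
o={"ee_pos":np.array([.6118,-.1559,.1604]),"tcp_rot":np.array([179.994,0,91.062])}
print("scene tip",onz("scene",357.7,269.4,.0739),"bush",onz("scene",356.8,272.7,.066))
W=lambda x,y,z:onz("wrist",280+(x-400)*.2,190+y*.2,z,o)
l,r,t=W(456,235,.066),W(728,235,.066),W(590,95,.066)
print("ring",(l+r)/2,r-l,t-[0,.0185,0])
l,r,t=W(515,222,.066),W(667,222,.066),W(592,158,.066)
print("bore",(l+r)/2,r-l,t-[0,.0105,0])
print("nose front edge",W(600,252,.0739),W(600,252,.0739)-[0,.004,0])
```

```text
scene tip [ 0.6138 -0.1563  0.0739] bush [ 0.6118 -0.1568  0.066 ]
ring [ 0.6123 -0.1538  0.066 ] [0.036  0.0006 0.    ] [ 0.6117 -0.1535  0.066 ]
bore [ 0.6122 -0.152   0.066 ] [0.02   0.0004 0.    ] [ 0.6121 -0.1539  0.066 ]
nose front edge [ 0.6133 -0.1539  0.0739] [ 0.6133 -0.1579  0.0739]
```

send_rows(targets="1 -1.5 0 0 255; 1 -1.5 5 0 255; 1 -1.5 12 0 255; 1 -1.5 20 0 255; 1 -1.5 27 0 255; 1 -1.5 31 0 255; 1 -1.5 31 0 255; 1 -1.5 31 0 255")

```text
time: 9.15
ee_pos: [0.6104, -0.155, 0.1296]
tcp_rot: [180.0, 0.0, 91.1]
wrist_force: [0.4, 0.1, -2.8]
opening: 0.0213
grasp_force: 78.4
```

Run:
```python
from h import *
o=bot.get_obs();print(o["time"],o["ee_pos"],o["wrist_force"],o["torque"])
```

```text
9.15 [ 0.6104 -0.155   0.1296] [ 0.3739  0.0517 -2.8487] [ 0.0006  0.0088 -0.0141]
```

send_rows(targets="0 0 1 0 255; 0 0 2 0 255; 0 0 3 0 255; 0 0 4 0 255; 0 0 4 0 255")

```text
time: 9.78
ee_pos: [0.6103, -0.1549, 0.1252]
tcp_rot: [-180.0, -0.0, 91.1]
wrist_force: [-0.2, 0.4, -3.5]
opening: 0.0213
grasp_force: 78.4
```

send_rows(targets="0 0 1 0 255; 0 0 2 0 255; 0 0 3 0 255; 0 0 3 0 255")

```text
time: 10.28
ee_pos: [0.6105, -0.155, 0.1229]
tcp_rot: [179.9, 0.0, 91.1]
wrist_force: [-1.3, 1.2, 3.7]
opening: 0.021
grasp_force: 79.3
```

send_rows(targets="0 0 1 0 255; 0 0 2 0 255; 0 0 3 0 255; 0 0 4 0 255; 0 0 4 0 255")

```text
time: 10.9
ee_pos: [0.6106, -0.155, 0.1194]
tcp_rot: [179.9, 0.0, 91.1]
wrist_force: [-1.5, 0.9, 9.4]
opening: 0.021
grasp_force: 80.0
```

send_rows(targets="0 0 0.5 0 255; 0 0 1 0 255; 0 0 1.5 0 255; 0 0 1.5 0 255")

```text
time: 11.4
ee_pos: [0.6106, -0.155, 0.1182]
tcp_rot: [179.9, 0.0, 91.1]
wrist_force: [-2.9, 1.1, 9.6]
opening: 0.021
grasp_force: 80.2
```

send_rows(targets="0 0 0.5 0 255; 0 0 1 0 255; 0 0 1 0 255")

```text
time: 11.78
ee_pos: [0.6106, -0.1551, 0.1174]
tcp_rot: [179.9, 0.0, 91.1]
wrist_force: [-3.3, 0.6, 11.7]
opening: 0.0212
grasp_force: 80.4
```

send_rows(targets="0 0 0.5 0 255; 0 0 1 0 255; 0 0 1 0 255")

```text
time: 12.15
ee_pos: [0.6107, -0.155, 0.1164]
tcp_rot: [179.9, 0.0, 91.1]
wrist_force: [-3.2, 0.5, 10.9]
opening: 0.0212
grasp_force: 80.4
```

send_rows(targets="0 0 0.5 0 255; 0 0 1 0 255; 0 0 1 0 255")

```text
time: 12.52
ee_pos: [0.6106, -0.155, 0.1152]
tcp_rot: [179.9, 0.0, 91.1]
wrist_force: [-3.2, 0.2, 10.7]
opening: 0.0213
grasp_force: 80.2
```

send_rows(targets="0 0 0.5 0 255; 0 0 1 0 255; 0 0 1 0 255")

```text
time: 12.9
ee_pos: [0.6106, -0.155, 0.1137]
tcp_rot: [179.9, 0.0, 91.1]
wrist_force: [-1.5, 0.7, 6.9]
opening: 0.021
grasp_force: 79.7
```

The force dropped from about 14 N to about 10 N net, so it tripped. I'll retract and check along the way that the punch didn't slip in the grip.

send_rows(targets="0 0 -2 0 255; 0 0 -4 0 255; 0 0 -6 0 255; 0 0 -8 0 255; 0 0 -8 0 255; 0 0 -8 0 255")

```text
time: 13.65
ee_pos: [0.6104, -0.155, 0.1211]
tcp_rot: [180.0, 0.0, 91.1]
wrist_force: [-0.6, 0.2, 5.7]
opening: 0.0212
grasp_force: 79.1
```

send_rows(targets="0 0 -4 0 255; 0 0 -12 0 255; 0 0 -22 0 255; 0 0 -35 0 255; 0 0 -50 0 255; 0 0 -63 0 255; 0 0 -63 0 255; 0 0 -63 0 255")

```text
time: 14.65
ee_pos: [0.6102, -0.1549, 0.1834]
tcp_rot: [-180.0, -0.0, 91.1]
wrist_force: [-0.3, 0.8, -3.2]
opening: 0.0212
grasp_force: 78.5
```

No slip: net force at TCP z 0.1211 was 9 N, which matches contact at 0.123. I'm returning above the socket.

send_rows(targets="20 -1 0 0 255; 60 -2 0 0 255; 100 -3 0 0 255; 140 -4 0 0 255; 180 -5 0 0 255; 220 -6 0 0 255; 255 -7.5 0 0 255; 280 -8.4 0 0 255; 288.8 -8.4 0 0 255; 288.8 -8.4 0 0 255; 288.8 -8.4 0 0 255; 288.8 -8.4 0 0 255")

```text
time: 16.15
ee_pos: [0.5966, 0.1328, 0.1838]
tcp_rot: [-180.0, 0.0, 91.0]
wrist_force: [0.4, 0.3, -3.3]
opening: 0.0212
grasp_force: 78.4
```

send_rows(targets="0 0 15 0 255; 0 0 30 0 255; 0 0 45 0 255; 0 0 60 0 255; 0 0 60 0 255; 0 0 60 0 255")

```text
time: 16.9
ee_pos: [0.5967, 0.1337, 0.1242]
tcp_rot: [180.0, -0.0, 91.1]
wrist_force: [0.5, 0.2, -2.4]
opening: 0.021
grasp_force: 78.4
```

send_rows(targets="0 0 8 0 255; 0 0 16 0 255; 0 0 23 0 255; 0 0 27 0 255; 0 0 27 0 255; 0 0 27 0 255")

```text
time: 17.65
ee_pos: [0.5967, 0.1337, 0.0971]
tcp_rot: [180.0, -0.0, 91.1]
wrist_force: [0.4, 0.1, -2.8]
opening: 0.0211
grasp_force: 78.4
```

send_rows(targets="0 0 0.5 0 255; 0 0 1 0 255; 0 0 1.5 0 255; 0 0 1.5 0 255")

```text
time: 18.15
ee_pos: [0.5965, 0.1336, 0.0952]
tcp_rot: [-180.0, 0.0, 91.1]
wrist_force: [-0.2, 0.7, -4.1]
opening: 0.0213
grasp_force: 78.4
```

send_rows(targets="0 0 0.3 0 255; 0 0 0.6 0 255; 0 0 0.6 0 255; 0 0 0.6 0 255")

```text
time: 18.65
ee_pos: [0.5966, 0.1337, 0.0947]
tcp_rot: [-180.0, -0.0, 91.1]
wrist_force: [-0.5, -0.4, -3.3]
opening: 0.0209
grasp_force: 78.4
```

send_rows(targets="0 0 0.2 0 255; 0 0 0.4 0 255; 0 0 0.4 0 255; 0 0 0.4 0 255")

```text
time: 19.15
ee_pos: [0.5966, 0.1337, 0.0946]
tcp_rot: [180.0, -0.0, 91.1]
wrist_force: [-2.1, 0.2, 0.4]
opening: 0.0211
grasp_force: 78.9
```

Collar seated. I'm releasing and backing off.

send_rows(targets="0 0 0 0 140; 0 0 0 0 110; 0 0 0 0 70; 0 0 0 0 30; 0 0 0 0 0; 0 0 0 0 0; 0 0 0 0 0; 0 0 0 0 0", newtons=30)

```text
time: 20.15
ee_pos: [0.5966, 0.1336, 0.0943]
tcp_rot: [180.0, 0.0, 91.1]
wrist_force: [-0.2, -0.2, -0.6]
opening: 0.0859
grasp_force: 0.0
```

send_rows(targets="0 0 -10 0 0; 0 0 -30 0 0; 0 0 -60 0 0; 0 0 -100 0 0; 0 0 -140 0 0; 0 0 -177 0 0; 0 0 -177 0 0; 0 0 -177 0 0; 0 0 -177 0 0")

```text
time: 21.28
ee_pos: [0.5962, 0.1336, 0.2701]
tcp_rot: [-179.9, 0.0, 91.1]
wrist_force: [-0.1, 1.3, 0.0]
opening: 0.0856
grasp_force: 0.0
```

Run:
```python
from h import *
o=bot.get_obs();print(o["time"],o["ee_pos"],o["wrist_force"])
s,w=camera("scene"),camera("wrist");s0=cv2.imread("pics/scene0.png")
f=lambda i:cv2.resize(i[135:235,245:325],(400,500),interpolation=2)
cv2.imwrite("pics/c5.png",np.hstack([f(s0),f(s)]))
h=cv2.cvtColor(w,cv2.COLOR_BGR2HSV)
g=cv2.inRange(h,(0,0,120),(180,70,255));g[:,:290]=0;g[:,358:]=0;g[:195]=0;g[250:]=0
c=max(cv2.findContours(g,0,1)[0],key=cv2.contourArea);e=cv2.minEnclosingCircle(c);print("head",e,onz("wrist",*e[0],.158,o))
```

```text
21.275 [0.5962 0.1336 0.2701] [-0.0986  1.2937  0.0035]
head ((319.23565673828125, 231.193359375), 17.736474990844727) [0.5971 0.1353 0.158 ]
```

View pics/c5.png

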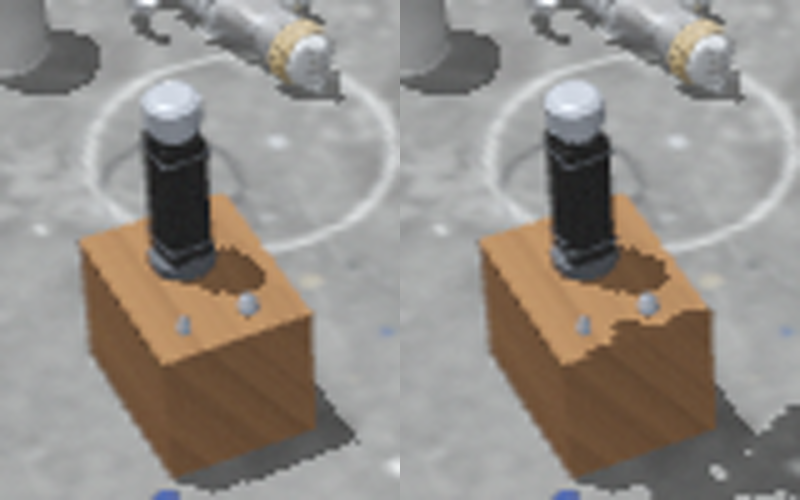

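The before and after views match: the punch stands upright in the socket with its collar on the block, and the gripper is clear.

```bash
python3 -c "
from workcell import ticket;print(ticket.job_done())"
```

```text
the job is handed in; nothing more can be done
None
```

The job is handed in: the punch tripped once in the drill jig at about 15 N (highest reading, inferred from the force drop after it), it is back in its stand with the collar on the block, and the arm is clear at about 21 s.

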